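Find the socket that fits the wheel-hub nut

TASK

Find which of the three sockets on the rubber mat fits the hex nut of the wheel hub at the front of the bench: it is the smallest one that slips fully down over the nut (bigger ones also drop on, but are loose), so trying from small to large will tell. Finish with the fitting socket seated all the way down on that nut while the gripper still holds it by its square adapter, not letting go at the end, and with the other two sockets standing upright on the mat. Leave the other things on the bench where they are.

Things in the scene. Friction and masses are not known exactly. Their poses are not given: they have to be found in the camera images.
- hub_a: Hub a: fixed grey wheel hub 140 mm across; origin on the bench under its nut's axis, z up. Brass hex nut, 20 mm high, stands on a flat face 55 mm up (top at 75 mm, stud end to 78 mm); two opposite flats of it face +x and -x (repeats every 60 degrees). Nuts are 21, 27 and 33 mm across flats, one per hub, not told which. One hub is in front (x below 0.6), two are spares at the back (x over 0.7)
- hub_b: Hub b: fixed grey wheel hub 140 mm across; origin on the bench under its nut's axis, z up. Brass hex nut, 20 mm high, stands on a flat face 55 mm up (top at 75 mm, stud end to 78 mm); two opposite flats of it face +x and -x (repeats every 60 degrees). Nuts are 21, 27 and 33 mm across flats, one per hub, not told which. One hub is in front (x below 0.6), two are spares at the back (x over 0.7)
- hub_c: Hub c: fixed grey wheel hub 140 mm across; origin on the bench under its nut's axis, z up. Brass hex nut, 20 mm high, stands on a flat face 55 mm up (top at 75 mm, stud end to 78 mm); two opposite flats of it face +x and -x (repeats every 60 degrees). Nuts are 21, 27 and 33 mm across flats, one per hub, not told which. One hub is in front (x below 0.6), two are spares at the back (x over 0.7)
- small_socket (a point): Centre (half-way up, 47.5 mm above its open rim) of the small socket: steel cylinder 34 mm across, 45 mm high, yellow band and yellow adapter end, open end down; fixed on top a dark steel square adapter to grip it by, 20 x 20 mm, 45 to 95 mm above the rim. z is its axis, up; x and y are square to the adapter's faces. Starts upright on the mat, in any of the three places
- small_socket_body: The small socket again, same axes, origin at the centre of its open rim (its foot). The hexagonal bore in the foot is 23.4 mm across flats and 26 mm deep, two opposite flats facing +x and -x (repeats every 60 degrees). About 180 g, give or take a third
- medium_socket (a point): Centre (half-way up, 47.5 mm above its open rim) of the medium socket: steel cylinder 41 mm across, 45 mm high, blue band and blue adapter end, open end down; fixed on top a dark steel square adapter to grip it by, 20 x 20 mm, 45 to 95 mm above the rim. z is its axis, up; x and y are square to the adapter's faces. Starts upright on the mat, in any of the three places
- medium_socket_body: The medium socket again, same axes, origin at the centre of its open rim (its foot). The hexagonal bore in the foot is 29.4 mm across flats and 26 mm deep, two opposite flats facing +x and -x (repeats every 60 degrees). About 240 g, give or take a third
- large_socket (a point): Centre (half-way up, 47.5 mm above its open rim) of the large socket: steel cylinder 48 mm across, 45 mm high, red band and red adapter end, open end down; fixed on top a dark steel square adapter to grip it by, 20 x 20 mm, 45 to 95 mm above the rim. z is its axis, up; x and y are square to the adapter's faces. Starts upright on the mat, in any of the three places
- large_socket_body: The large socket again, same axes, origin at the centre of its open rim (its foot). The hexagonal bore in the foot is 35.4 mm across flats and 26 mm deep, two opposite flats facing +x and -x (repeats every 60 degrees). About 320 g, give or take a third
- mat: Black rubber mat fixed to the bench, 130 (x) x 360 (y) x 4 mm; origin at the centre of its underside, its top 4 mm above the bench
- wrench: Bystander: steel wrench lying flat at the back right; leave it alone
- hammer: Bystander: hammer lying on the bench along the left side; leave it alone
- screwdriver: Bystander: orange-handled screwdriver lying between the mat and the front hub; leave it alone
- spray_can: Bystander: green spray can, 58 mm across, 150 mm tall, standing at the right; leave it alone
- grease_jar: Bystander: jar with red lid, 72 mm across, 75 mm tall, standing at the right; leave it alone
Mind the look-alikes: they are no part of the job. Leave any purple look-alike of the hub_c alone.

How it is judged:
At the end, for the whole second after the job is handed in: The fitting socket is on the front hub's nut: centre within 5 mm of the nut's axis, within 4 mm of fully down, tilted less than 0.08 rad, and gripped by the fingers with more than 3 N; the other two sockets stand upright (within 0.12 rad) on the mat, centres within its edges (((world x of hub_a below 0.64 m and z of medium_socket in the frame of hub_a below 0.1065 m and horizontal distance between medium_socket and hub_a below 0.005 m and angle between medium_socket's own z axis and vertical below 0.08 rad and contact force between the fingers and medium_socket_body above 3 N and angle between each of small_socket, large_socket's own z axis and vertical below 0.12 rad and height (world z) of each of small_socket, large_socket below 0.058 m and x of small_socket in the frame of mat between -0.065 and 0.065 m and y of small_socket in the frame of mat between -0.18 and 0.18 m and x of large_socket in the frame of mat between -0.065 and 0.065 m and y of large_socket in the frame of mat between -0.18 and 0.18 m) or (world x of hub_b below 0.64 m and z of large_socket in the frame of hub_b below 0.1065 m and horizontal distance between large_socket and hub_b below 0.005 m and angle between large_socket's own z axis and vertical below 0.08 rad and contact force between the fingers and large_socket_body above 3 N and angle between each of small_socket, medium_socket's own z axis and vertical below 0.12 rad and height (world z) of each of small_socket, medium_socket below 0.058 m and x of small_socket in the frame of mat between -0.065 and 0.065 m and y of small_socket in the frame of mat between -0.18 and 0.18 m and x of medium_socket in the frame of mat between -0.065 and 0.065 m and y of medium_socket in the frame of mat between -0.18 and 0.18 m) or (world x of hub_c below 0.64 m and z of small_socket in the frame of hub_c below 0.1065 m and horizontal distance between small_socket and hub_c below 0.005 m and angle between small_socket's own z axis and vertical below 0.08 rad and contact force between the fingers and small_socket_body above 3 N and angle between each of medium_socket, large_socket's own z axis and vertical below 0.12 rad and height (world z) of each of medium_socket, large_socket below 0.058 m and x of medium_socket in the frame of mat between -0.065 and 0.065 m and y of medium_socket in the frame of mat between -0.18 and 0.18 m and x of large_socket in the frame of mat between -0.065 and 0.065 m and y of large_socket in the frame of mat between -0.18 and 0.18 m))); the arm keeps its last pose, push and grip.
It fails at once if a bystander is pushed more than 40 mm (distance of any of wrench, hammer, screwdriver, spray_can, grease_jar from where it was at the start of the episode above 0.04 m).
It also fails if it takes over 72 s, if anything falls off the work surface, if the arm or the gripper's body presses on something with over 40 N, if the wrist force passes 120 N, or if a joint passes its speed limit or range.

ROBOT

A 6-joint arm with a two-finger parallel gripper is mounted at the origin on the work surface. World frame = base frame: x ahead of the robot, y to its left, z up, the work surface at z = 0. Lengths are in m, angles in rad, forces in N, time in s.
With the tool pointing down it reaches from about 0.375 to 0.9 m from the base axis. Payload 3.1 kg.
Tool frame: the origin (TCP) lies on the centre line of the jaws, within the pads' length; the fingertips stand 25 mm ahead of it and the grasp point (between the pads) lies 6 mm ahead of it (manip.tips_ahead is the distance from the TCP to the fingertips, in m); z points along the fingers, y is the direction in which the jaws open and shut (so a half turn about z gives the same grasp; the last joint's range is limited). The gripper opens to 85 mm and grips with 20 to 120 N. Pads are 22 mm wide; open, the fingers measure 114 mm over their backs; the gripper's body (76 mm by 85 mm) begins 54 mm behind the grasp point. The pads swing forward as they close: fully open they stand 13 mm farther back than shut.
Start: joints at [1.135, 0.527, 1.433, -0, 1.181, -0.178], TCP at [0.159, 0.604, 0.231] pointing down, gripper open.
Joint ranges: [-3.08, 3.08], [-0.75, 2.2], [0.22, 2.44], [-1.43, 4.57], [0, 2.65], [-2.85, 2.85]. Speed limits (rad/s): [2.79, 2.79, 3.14, 3.14, 3.14, 3.14].

INTERFACE

Orientations are given as a unit quaternion [x, y, z, w].
In Python, from station import manip gives the robot as it stands.
- The arm moves only by the tool play_rows, never from a script. Its argument "steps" is a list that holds one entry, the list of rows, each a list of 6 numbers: the shift along the tool's x, y, z in m, then the turn, a rotation vector about the tool's x, y, z in degrees. In form: [[[x, y, z, rx, ry, rz], ...]]. A call has 1 to 10 rows; each row shifts and turns the commanded pose from where the row before left it, along the tool's axes as they then stand; what a row does not reach is not made up. A row lasts 1/8 s, in which the tool goes at most 62.5 mm and 10.7 degrees, less where a joint would pass 70% of its speed; a pose out of reach is approached as far as the arm can. A call is refused whole if a number of a shift passes 0.0625 or a number of a turn 10.7, either way. A call with a gripper value outside its range is refused whole. "fingers" is the opening, from 0 (shut) to 1 (fully open), set as the call begins (left out, the last holds). The fingers move at their own pace and stop on an object; "squeeze" is the grip in N (left out, the last holds). Time passes only in rows, so rows that do not move let the fingers close. It gives the time, the measured TCP pose, the force and the opening at its end, in the units of the state.
- manip.sense(): the state, without advancing time (a new reading comes with each control period).
- manip.snapshot(name): name is "side" or "top" or "wrist"; returns a dict with "img" (384x512x3 uint8, red, green, blue), "K" (3x3 intrinsics, pixels), "k1" (the pictures are not rectified: a ray, as slopes to the right and down, at radius r is drawn at 1 + k1 r^2 times it, then the intrinsics apply), "world_from_camera" (4x4, takes a point from camera to world coordinates). Camera axes: x right, y down, z forward; pixel columns grow to the right and rows downward; lengths in m; the calibration is good to about 2 mm. A picture is of the moment at which its call begins. There is no depth.
- manip.sign_off(): hands the job in, once; it reports no verdict.
Trained networks look in a picture, given as the dict that the camera call returned (one of the last four; its "shot" number tells which), for a name from the list of things; names that differ only in an ending like _2 or _b are one class to them, and where a whole thing is asked for, a point or a joint stands for the part that bears it (a point fixed in the world has none). Each returns a list of dicts, best first, with "score" (0 to 1); they miss things now and then, are a little off and sometimes report something else, mostly with a low value. They report only what shows in the picture. A call takes as long as a camera call. They do not tell look-alikes from the thing itself.
- manip.regions_of(label, picture): "pixels" (384x512 bool, what is visible of it) and "rect" ([left, top, right, bottom] in pixels, round what is visible of it).
- manip.pinpoint(label, picture): "point" ([column, row] in pixels: a listed point, or the origin of a listed thing).
The state is a dict: "t": time; "q": joint angles; "qd": joint speeds; "tau": joint torques, N m; "tcp_pos": TCP position; "tool_rot": TCP orientation; "force": force on the tool from outside, world axes, zero at the start; "ft_torque": the same for the moment, N m; "finger_gap": opening from 0.0 (shut) to 1.0 (fully open).
Only numpy, scipy, OpenCV 4.12 (cv2) and the standard library are available. Lean on these libraries where they do the work, as an engineer would, in place of code of your own. Each camera call takes 0.05 s, during which the arm holds its last target.

## Working session

There is one attempt and no reset: what is moved stays moved. The work goes in short steps, Python scripts to look and compute and a tool call to move; the robot and the scene stay as the last step left them, time stands still between calls to the robot, and variables do not carry over. Pictures are saved under pics/ and viewed, and the job is handed in when it is done.

Besides the shell and the picture viewer there is one more tool, called after "Call:" as name(argument=value, ...) on one line, values as JSON. play_rows: Moves the arm, as the interface text tells. Its arguments: {"type":"object","properties":{"steps":{"type":"array"},"fingers":{"type":"number"},"squeeze":{"type":"number"}},"required":["steps"]}

```bash
ls; mkdir -p pics; python3 - <<'E'
from station import manip
import cv2
print(manip.sense())
for n in ["side","top","wrist"]:
    s=manip.snapshot(n); cv2.imwrite(f"pics/{n}0.png",s["img"][:,:,::-1]); print(n,s["K"],s["k1"],s["world_from_camera"])
E
```

```text
pics
{'t': 0.0, 'q': array([ 1.13450718e+00,  5.28472730e-01,  1.43387491e+00, -7.91850898e-06,
        1.18140307e+00, -1.78502030e-01]), 'qd': array([ 9.11835299e-04, -8.34161408e-04, -8.59542198e-04,  1.03878429e-03,
       -4.65942656e-05,  2.40041506e-03]), 'tau': array([ 6.81549518e-04, -4.42353630e+01, -1.78023291e+01, -2.08435790e-04,
        8.45659903e-03,  2.68170574e-06]), 'tcp_pos': array([0.15901117, 0.60370653, 0.2300383 ]), 'tool_rot': array([ 1.28535387e-01,  9.91704336e-01, -1.02955577e-03, -3.22999664e-04]), 'force': array([-0.02779803, -0.19447897,  0.02983574]), 'ft_torque': array([-0.00226389, -0.00640633,  0.02860569]), 'finger_gap': 0.9989662640639476}
side [[416.20117544   0.         260.71785252]
 [  0.         416.20117544 189.87838723]
 [  0.           0.           1.        ]] 0.0019880711341536167 [[ 0.86617748 -0.33140864  0.37403861  0.01957741]
 [-0.4993422  -0.54424038  0.67413632 -0.87569017]
 [-0.01984768 -0.77069496 -0.63689508  0.92801617]
 [ 0.          0.          0.          1.        ]]
top [[484.79773801   0.         257.0389995 ]
 [  0.         484.79773801 186.66762064]
 [  0.           0.           1.        ]] -0.19718897024225207 [[-1.36120742e-03 -9.83431603e-01  1.81274460e-01  2.08182368e-01]
 [-9.99970652e-01 -2.80733412e-05 -7.66117680e-03  2.29548161e-02]
 [ 7.53933236e-03 -1.81279568e-01 -9.83402703e-01  1.66140197e+00]
 [ 0.00000000e+00  0.00000000e+00  0.00000000e+00  1.00000000e+00]]
wrist [[335.51742701   0.         261.00427504]
 [  0.         335.51742701 192.65371895]
 [  0.           0.           1.        ]] -0.004540641923207951 [[ 0.25510673  0.93166544  0.25868914  0.09432108]
 [ 0.96691135 -0.24532804 -0.06997562  0.62225734]
 [-0.00173016  0.26798072 -0.96342272  0.37265618]
 [ 0.          0.          0.          1.        ]]
```

View pics/top0.png

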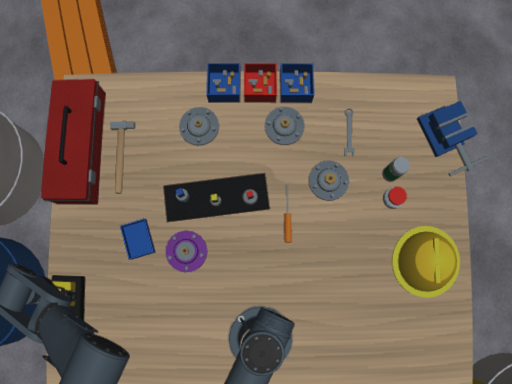

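View pics/side0.png

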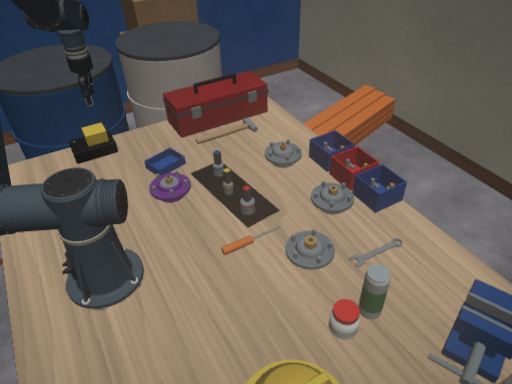

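View pics/wrist0.png

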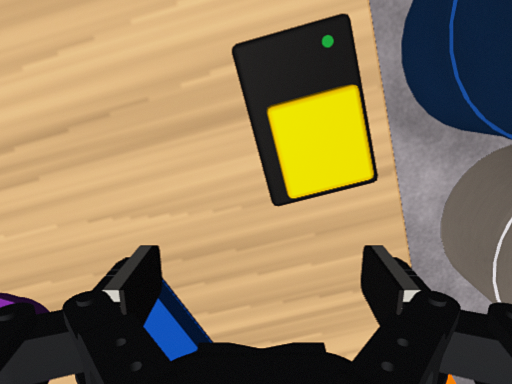

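```bash
cat > h.py <<'E'
from station import manip
import numpy as np, cv2
from scipy.spatial.transform import Rotation as R
def ray(s,p):
    K=s["K"];k=s["k1"]
    x=np.array([(p[0]-K[0,2])/K[0,0],(p[1]-K[1,2])/K[1,1]]);u=x.copy()
    for _ in range(20): u=x/(1+k*(u@u))
    T=s["world_from_camera"]; d=T[:3,:3]@np.array([u[0],u[1],1]); return T[:3,3],d
def atz(s,p,z):
    o,d=ray(s,p); return o+d*(z-o[2])/d[2]
def proj(s,P):
    T=s["world_from_camera"];c=T[:3,:3].T@(np.asarray(P)-T[:3,3]);u=c[:2]/c[2];u=u*(1+s["k1"]*(u@u))
    return np.array([s["K"][0,0]*u[0]+s["K"][0,2],s["K"][1,1]*u[1]+s["K"][1,2]])
def tri(l):
    A=np.zeros((3,3));b=np.zeros(3)
    for s,p in l:
        o,d=ray(s,p);d=d/np.linalg.norm(d);M=np.eye(3)-np.outer(d,d);A+=M;b+=M@o
    return np.linalg.solve(A,b)
def crop(s,name,c,r,f):
    x0,y0=max(0,int(c[0]-r)),max(0,int(c[1]-r))
    im=s["img"][y0:int(c[1]+r),x0:int(c[0]+r),::-1]
    cv2.imwrite("pics/"+name,cv2.resize(im,None,fx=f,fy=f,interpolation=cv2.INTER_CUBIC)); return x0,y0
def rel(pos,yaw_deg_y,cur=None):
    """world displacement & tool frame shift from current TCP"""
    s=cur or manip.sense(); r=R.from_quat(s["tool_rot"]); return r.inv().apply(np.array(pos)-s["tcp_pos"])
E
python3 - <<'E'
from h import *
S={n:manip.snapshot(n) for n in ["side","top"]}
for l,z in [("small_socket",.0515),("medium_socket",.0515),("large_socket",.0515),("hub_a",0),("mat",0),("screwdriver",0)]:
    print(l)
    for n in S:
        for d in manip.pinpoint(l,S[n])[:5]:
            print("  ",n,np.round(d["point"],1),round(d["score"],2),np.round(atz(S[n],d["point"],z),4))
crop(S["top"],"hubs.png",(310,160),60,5)
crop(S["top"],"mat.png",(215,200),60,5)
E
```

```text
small_socket
   side [228.2 182.8] 0.76 [0.4591 0.1419 0.0515]
   top [215.3 196.7] 0.43 [0.4706 0.151  0.0515]
medium_socket
   side [218.7 163.2] 0.76 [0.4804 0.2612 0.0515]
   side [340.8 331.8] 0.5 [ 0.4345 -0.4948  0.0515]
   side [250.3 241.5] 0.48 [ 0.3923 -0.1343  0.0515]
large_socket
   side [246.2 199.4] 0.85 [0.4703 0.0347 0.0515]
   top [249.9 191.8] 0.66 [0.4874 0.0345 0.0515]
hub_a
   side [305.8 256.6] 0.86 [ 0.5243 -0.2273  0.    ]
   side [332.9 204.6] 0.82 [ 0.732  -0.0857 -0.    ]
   side [166.5 197.6] 0.7 [0.2662 0.2394 0.    ]
   side [280.6 160.5] 0.64 [ 0.7175  0.2197 -0.    ]
   top [284.8 133.1] 0.87 [ 0.7089 -0.0894  0.    ]
   top [327.6 179.6] 0.86 [ 0.5397 -0.2379  0.    ]
   top [188.6 250.1] 0.86 [0.2936 0.2447 0.    ]
   top [203.6 128.5] 0.64 [0.7262 0.201  0.    ]
mat
   side [229.7 194.8] 0.89 [0.4595 0.1393 0.    ]
   side [254.3 239.6] 0.16 [ 0.4285 -0.0901  0.    ]
   top [217.  199.1] 0.77 [0.4705 0.1491 0.    ]
screwdriver
   side [219.  136.7] 0.45 [0.5897 0.4974 0.    ]
   top [248. 200.] 0.75 [0.4674 0.0414 0.    ]
   top [285.9 213.6] 0.55 [ 0.4198 -0.0896  0.    ]
```

View pics/hubs.png

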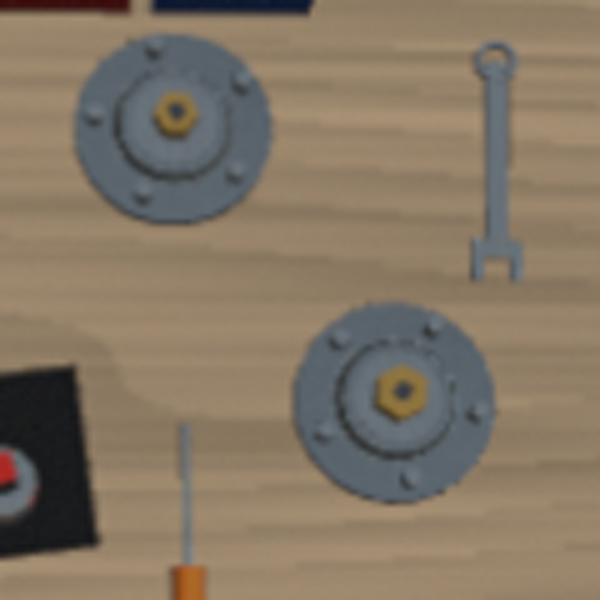

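View pics/mat.png

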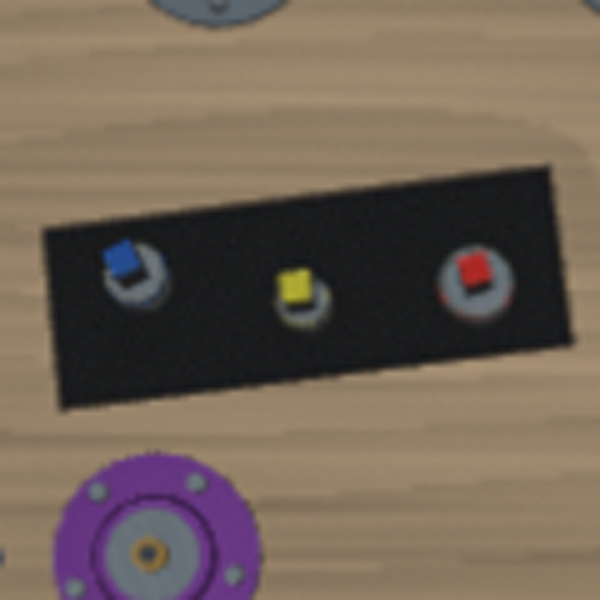

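Candidates in the top picture: the front hub could be the grey hub (329,180), the purple look-alike (187,251), or the spares (199,125) and (284,126). I choose the grey one at (329,180), with x≈0.54 and no purple. The sockets are blue/medium (182,195), yellow/small (215,199) and red/large (250,196). Next I take a close look with the wrist camera, mat first and then the hub.

Call:
play_rows(steps=[[[-0.0416,-0.036,0,0,0,0],[-0.0416,-0.036,0,0,0,0],[-0.0416,-0.036,0,0,0,0],[-0.0416,-0.036,0,0,0,0],[-0.0416,-0.036,0,0,0,0],[-0.0416,-0.036,0,0,0,0],[-0.0416,-0.036,0,0,0,0],[-0.0416,-0.036,0,0,0,0],[-0.0416,-0.036,0,0,0,0],[-0.0416,-0.036,0,0,0,0]]], fingers=1)

```text
t: 2.1
tcp_pos: [0.4709, 0.1486, 0.2313]
tool_rot: [0.129, 0.992, 0.0, 0.0]
force: [0.3, 0.0, -0.2]
finger_gap: 1.0
```

Call:
play_rows(steps=[[[0,0,0,0,0,0],[0,0,0,0,0,0]]])

```text
t: 2.35
tcp_pos: [0.4693, 0.1502, 0.2309]
tool_rot: [0.129, 0.992, 0.0, -0.001]
force: [0.1, 0.4, -0.1]
finger_gap: 1.002
```

```bash
python3 - <<'E'
from h import *
print({k:np.round(v,4) for k,v in manip.sense().items() if k in("t","tcp_pos","tool_rot","force")})
s=manip.snapshot("wrist"); cv2.imwrite("pics/w1.png",cv2.resize(s["img"][:,:,::-1],None,fx=1.5,fy=1.5))
t=manip.snapshot("top");sd=manip.snapshot("side")
for l in ["small_socket","medium_socket","large_socket"]:
    for S,n in [(s,"w"),(t,"t"),(sd,"s")]:
        for d in manip.pinpoint(l,S)[:2]: print(l,n,np.round(d["point"],1),round(d["score"],2),np.round(atz(S,d["point"],.0515),4))
E
```

```text
{'t': np.float64(2.35), 'tcp_pos': array([0.4693, 0.1502, 0.2309]), 'tool_rot': array([ 1.290e-01,  9.916e-01,  1.000e-04, -5.000e-04]), 'force': array([ 0.0568,  0.4207, -0.141 ])}
small_socket w [262.6 160.8] 0.65 [0.4603 0.1554 0.0515]
small_socket t [215.6 202.4] 0.51 [0.4512 0.1497 0.0515]
small_socket s [227.3 181.1] 0.63 [0.4606 0.1518 0.0515]
medium_socket w [379.1 148.4] 0.73 [0.4773 0.2667 0.0515]
medium_socket s [218.2 161.4] 0.73 [0.4837 0.2722 0.0515]
large_socket w [153.9 201.8] 0.67 [0.4726 0.0393 0.0515]
large_socket t [249.6 195.9] 0.66 [0.4734 0.0355 0.0515]
large_socket t [348.  132.7] 0.61 [ 0.6963 -0.307   0.0515]
large_socket s [247.7 198.6] 0.7 [0.4764 0.0357 0.0515]
```

View pics/w1.png

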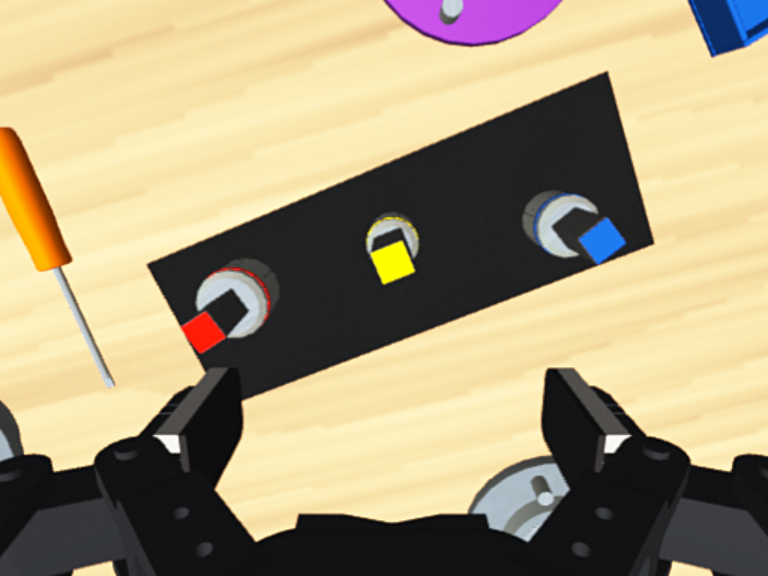

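The wrist picture (scaled 1.5x) shows the adapter ends: red (203,332), yellow (392,262) and blue (602,240). I'll measure their centres and yaw from the coloured end faces at z=0.099.

```bash
cat >> h.py <<'E'
def ends(s,z=.099):
    hsv=cv2.cvtColor(s["img"],cv2.COLOR_RGB2HSV); out={}
    for n,lo,hi,seed in [("small",(24,200,200),(34,255,255),0),("medium",(100,150,150),(115,255,255),0),("large",(0,200,180),(6,255,255),0)]:
        m=cv2.inRange(hsv,lo,hi); k,lab,st,c=cv2.connectedComponentsWithStats(m)
        for i in range(1,k):
            if st[i,4]<80: continue
            cs,_=cv2.findContours((lab==i).astype(np.uint8),cv2.RETR_EXTERNAL,cv2.CHAIN_APPROX_NONE)
            w=np.array([atz(s,p[0],z)[:2] for p in cs[0]])
            (c0,sz,a)=cv2.minAreaRect((w*1000).astype(np.float32))
            M=cv2.moments(lab.astype(np.uint8)==i) if 0 else None
            out.setdefault(n,[]).append((np.round(c[i],1),np.round(np.array(c0)/1000,4),np.round(sz,1),round(a,1)))
    return out
E
python3 - <<'E'
from h import *
s=manip.snapshot("wrist")
for k,v in ends(s).items():
    for e in v: print(k,*e)
E
```

```text
small [261.1 173.8] [0.4632 0.1533] [18.9 19. ] 7.5
medium [498.8  10.8] [0.3875 0.3566] [24.1 17.1] 17.2
medium [400.9 159.7] [0.4811 0.2683] [18.8 19. ] 25.4
large [134.5 220.4] [0.4752 0.0363] [19.  18.8] 16.8
```

Call:
play_rows(steps=[[[-0.0198,-0.0442,0.005,0,0,0],[-0.0198,-0.0442,0.005,0,0,0],[-0.0198,-0.0442,0.005,0,0,0],[-0.0198,-0.0442,0.005,0,0,0],[-0.0198,-0.0442,0.005,0,0,0],[-0.0198,-0.0442,0.005,0,0,0],[-0.0198,-0.0442,0.005,0,0,0],[-0.0198,-0.0442,0.005,0,0,0],[0,0,0,0,0,0],[0,0,0,0,0,0]]])

```text
t: 4.25
tcp_pos: [0.5322, -0.2317, 0.1906]
tool_rot: [0.129, 0.992, 0.001, -0.001]
force: [-0.4, -0.0, -0.3]
finger_gap: 1.0
```

```bash
python3 - <<'E'
from h import *
import pickle
print({k:np.round(v,4) for k,v in manip.sense().items() if k in("t","tcp_pos","tool_rot","force")})
s=manip.snapshot("wrist"); pickle.dump(s,open("hub.pkl","wb"))
p=proj(s,[.532,-.232,.075]);print(p)
print([ (np.round(d["point"]),d["score"]) for d in manip.pinpoint("hub_a",s)])
print(crop(s,"hub1.png",p,65,6))
E
```

```text
{'t': np.float64(4.25), 'tcp_pos': array([ 0.5322, -0.2317,  0.1906]), 'tool_rot': array([ 1.289e-01,  9.917e-01,  6.000e-04, -6.000e-04]), 'force': array([-0.444 , -0.0184, -0.3455])}
[258.99959107 187.17420961]
[(array([433., 301.]), 0.63), (array([374.,  16.]), 0.24)]
(193, 122)
```

View pics/hub1.png

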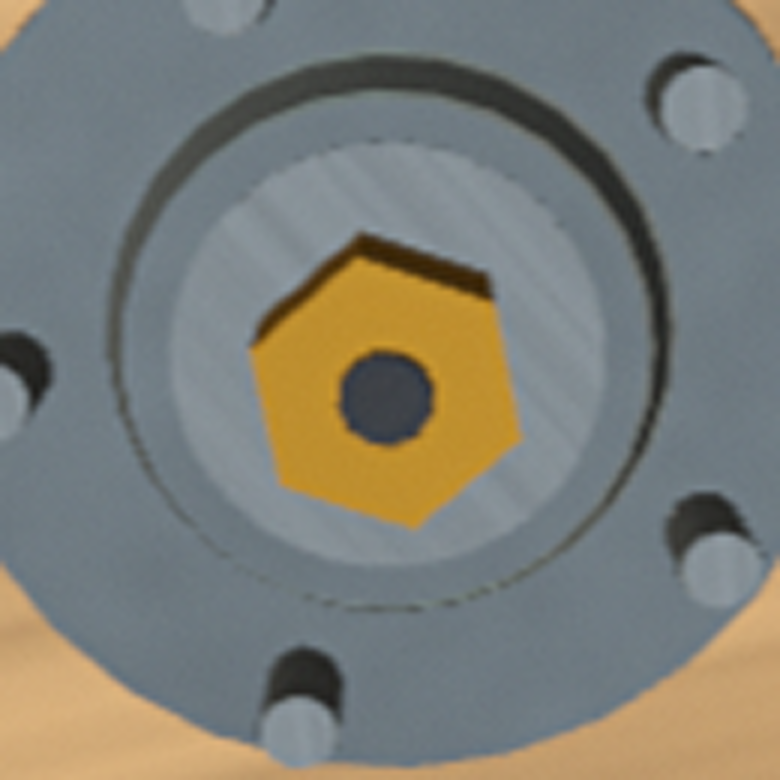

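The crop shows the brass nut's top face with corners near (360,255), (494,299), (521,438), (414,527), (281,486) and (250,346). Fitting a hexagon:

```bash
python3 - <<'E'
from h import *
import pickle
s=pickle.load(open("hub.pkl","rb"))
c=np.array([(360,255),(494,299),(521,438),(414,527),(281,486),(250,346)])
c=(c+.5)/6-.5+np.array([193,122])
w=np.array([atz(s,p,.075)[:2] for p in c]);m=w.mean(0)
print(np.round(w,4),"centre",m)
d=w-m;r=np.hypot(*d.T);print("corner r",r*1000,"AF",r.mean()*2*np.cos(np.pi/6)*1000)
a=np.degrees(np.arctan2(d[:,1],d[:,0]));print("flat yaw mod60",(a+30)%60)
hsv=cv2.cvtColor(s["img"],cv2.COLOR_RGB2HSV)
M=cv2.inRange(hsv,(15,120,150),(28,255,255));M[:120]=0;M[260:]=0
k,lab,st,cc=cv2.connectedComponentsWithStats(M);i=1+st[1:,4].argmax()
cs,_=cv2.findContours((lab==i).astype(np.uint8),cv2.RETR_EXTERNAL,cv2.CHAIN_APPROX_NONE)
w=np.array([atz(s,p[0],.075)[:2] for p in cs[0]]).astype(np.float32)
A=cv2.contourArea(w*1000);print("contour AF (under by ~px)",np.sqrt(A*2/np.sqrt(3)),cv2.minEnclosingCircle(w*1000))
for p in [(385,397)]:
    print("stud at z.078",atz(s,(np.array(p)+.5)/6-.5+np.array([193,122]),.078))
E
```

```text
[[ 0.5127 -0.232 ]
 [ 0.5229 -0.2166]
 [ 0.5421 -0.2178]
 [ 0.5505 -0.2348]
 [ 0.5403 -0.2505]
 [ 0.5207 -0.2492]] centre [ 0.53154924 -0.23350181]
corner r [18.87084677 18.97647826 18.92711012 19.00886818 19.17554941 19.08291089] AF 32.92102146838737
flat yaw mod60 [25.58716872 27.27398275 26.1250427  26.18719653 27.30843916 25.520701  ]
contour AF (under by ~px) 31.94081725865472 ((531.78857421875, -233.51478576660156), 18.489606857299805)
stud at z.078 [ 0.5312503  -0.23361612  0.078     ]
```

The nut measures 32.9 mm across flats, so it is the 33 mm nut and needs the large (red) socket. Its centre is (0.5315,-0.2335) and its flats sit at about 26.3° mod 60. The red adapter is at yaw 16.8° mod 90. I rotate +31.7° to grasp it and take a second hub view at that yaw.

Call:
play_rows(steps=[[[0,0,0,0,0,-8],[0,0,0,0,0,-8],[0,0,0,0,0,-8],[0,0,0,0,0,-7.7],[0,0,0,0,0,0],[0,0,0,0,0,0]]])

```text
t: 5.1
tcp_pos: [0.5328, -0.2313, 0.1912]
tool_rot: [-0.147, 0.989, 0.0, -0.0]
force: [0.2, 0.0, 1.0]
finger_gap: 0.999
```

```bash
cat >> h.py <<'E'
def nut(s,p0,z=.075):
    hsv=cv2.cvtColor(s["img"],cv2.COLOR_RGB2HSV)
    M=cv2.inRange(hsv,(15,120,150),(28,255,255))
    M2=np.zeros_like(M);cv2.circle(M2,tuple(int(v) for v in p0),40,255,-1);M&=M2
    M=cv2.morphologyEx(M,cv2.MORPH_CLOSE,np.ones((3,3),np.uint8))
    k,lab,st,cc=cv2.connectedComponentsWithStats(M);i=1+st[1:,4].argmax()
    cs,_=cv2.findContours((lab==i).astype(np.uint8),cv2.RETR_EXTERNAL,cv2.CHAIN_APPROX_NONE)
    w=np.array([atz(s,p[0],z)[:2] for p in cs[0]])*1000
    m=cv2.moments(w.astype(np.float32)); c=np.array([m["m10"],m["m01"]])/m["m00"]
    th=np.unwrap(np.arctan2(*(w-c).T[::-1])); best=None
    from scipy.optimize import least_squares
    def f(q):
        d=w-q[:2]; n=q[3]+np.arange(6)*np.pi/3
        return (d@np.array([np.cos(n),np.sin(n)])).max(1)-q[2]/2
    rs=[least_squares(f,[*c,32,a],loss="soft_l1") for a in np.radians([0,15,30,45])]
    r=min(rs,key=lambda r:r.cost); q=r.x
    return q[:2]/1000,q[2],np.degrees(q[3])%60,np.sqrt(2*r.cost/len(w))
E
python3 - <<'E'
from h import *
import pickle
s0=pickle.load(open("hub.pkl","rb")); print("A",nut(s0,proj(s0,[.5315,-.2335,.075])))
x=manip.sense();print({k:np.round(v,4) for k,v in x.items() if k in("t","q","tcp_pos","tool_rot","force")}, manip.tips_ahead)
s=manip.snapshot("wrist");p=proj(s,[.5315,-.2335,.075]);print("B",nut(s,p)); print(crop(s,"hub2.png",p,65,6))
E
```

```text
A (array([ 0.53174827, -0.23368836]), np.float64(31.93266215071364), np.float64(26.605732326566265), np.float64(0.22425500921003227))
{'t': np.float64(5.1), 'q': array([-0.6019,  0.5169,  1.5864,  0.    ,  1.0383, -2.4674]), 'tcp_pos': array([ 0.5328, -0.2313,  0.1912]), 'tool_rot': array([-0.1468,  0.9892,  0.    , -0.    ]), 'force': array([0.219 , 0.0116, 1.0033])} 0.025
B (array([ 0.5317768 , -0.23374411]), np.float64(32.027332075251124), np.float64(26.7228879255792), np.float64(0.22227572421671143))
(192, 119)
```

Call:
play_rows(steps=[[[-0.0037,0.0455,0,0,0,0],[-0.0037,0.0455,0,0,0,0],[-0.0037,0.0455,0,0,0,0],[-0.0037,0.0455,0,0,0,0],[-0.0037,0.0455,0,0,0,0],[-0.004,0.0453,0,0,0,0],[0,0,0,0,0,0],[0,0,0,0,0,0]]])

```text
t: 6.15
tcp_pos: [0.4754, 0.0352, 0.1912]
tool_rot: [-0.147, 0.989, -0.0, 0.0]
force: [-0.1, -0.0, 0.5]
finger_gap: 1.0
```

```bash
python3 - <<'E'
from h import *
x=manip.sense();print({k:np.round(v,4) for k,v in x.items() if k in("t","q","tcp_pos","tool_rot","force")})
s=manip.snapshot("wrist")
for k,v in ends(s).items():
    for e in v: print(k,*e)
e=ends(s)["large"][0]; print(crop(s,"red1.png",e[0],80,5))
d=R.from_quat(x["tool_rot"]); print("shift tool",d.inv().apply(np.array([*e[1],.088])-x["tcp_pos"]),"tool y yaw",np.degrees(np.arctan2(*d.as_matrix()[:2,1][::-1])))
E
```

```text
{'t': np.float64(6.15), 'q': array([-1.6080e-01,  3.8950e-01,  1.8398e+00, -5.0000e-04,  9.1120e-01,
       -2.0270e+00]), 'tcp_pos': array([0.4754, 0.0352, 0.1912]), 'tool_rot': array([-1.474e-01,  9.891e-01, -4.000e-04,  5.000e-04]), 'force': array([-0.1354, -0.0061,  0.5086])}
small [416.3 223.5] [0.4631 0.1532] [18.6 18.9] 7.2
large [261.6 194.5] [0.4752 0.0362] [18.9 18.4] 17.0
(181, 114)
shift tool [-2.51924699e-05  1.04935064e-03  1.03244611e-01] tool y yaw 106.94681651359267
```

View pics/red1.png

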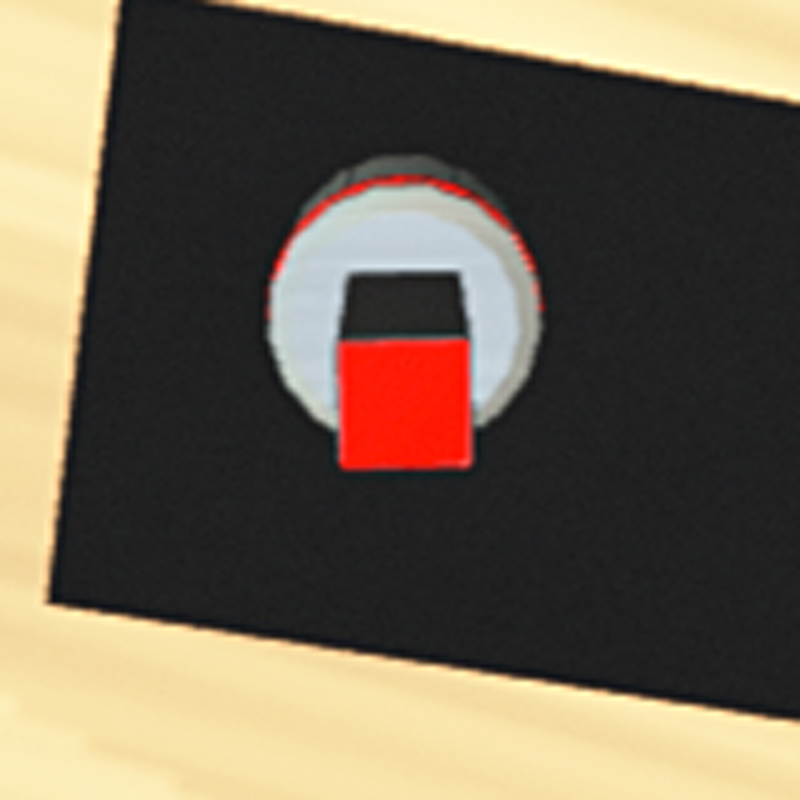

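The crop shows the red adapter end squared to the tool axes, centred at pixel (261.6,194.5). I descend straight down.

Call:
play_rows(steps=[[[0,0.001,0.02,0,0,0],[0,0,0.02,0,0,0],[0,0,0.02,0,0,0],[0,0,0.018,0,0,0],[0,0,0.015,0,0,0],[0,0,0.01,0,0,0],[0,0,0,0,0,0],[0,0,0,0,0,0]]])

```text
t: 7.2
tcp_pos: [0.4751, 0.036, 0.0883]
tool_rot: [-0.147, 0.989, -0.0, 0.0]
force: [-0.1, 0.7, -0.1]
finger_gap: 1.003
```

Call:
play_rows(steps=[[[0,0,0,0,0,0],[0,0,0,0,0,0],[0,0,0,0,0,0],[0,0,0,0,0,0],[0,0,0,0,0,0],[0,0,0,0,0,0],[0,0,0,0,0,0],[0,0,0,0,0,0]]], fingers=0, squeeze=60)

```text
t: 8.2
tcp_pos: [0.4748, 0.0362, 0.0884]
tool_rot: [-0.147, 0.989, -0.0, 0.0]
force: [-0.0, -0.9, 5.6]
finger_gap: 0.213
```

Call:
play_rows(steps=[[[0,0,-0.01,0,0,0],[0,0,-0.02,0,0,0],[0,0,-0.025,0,0,0],[0,0,-0.025,0,0,0],[0,0,-0.02,0,0,0],[0,0,0,0,0,0],[0,0,0,0,0,0]]])

```text
t: 9.07
tcp_pos: [0.4736, 0.0366, 0.1872]
tool_rot: [-0.147, 0.989, 0.0, -0.001]
force: [-0.5, -0.5, -3.5]
finger_gap: 0.212
```

Call:
play_rows(steps=[[[0.004,-0.0258,0,0,0,0],[0.004,-0.0458,0,0,0,0],[0.004,-0.0458,0,0,0,0],[0.004,-0.0458,0,0,0,0],[0.004,-0.0458,0,0,0,0],[0.0038,-0.0458,0,0,0,0],[0,-0.02,0,0,0,-4.8],[0,0,0,0,0,-4.8],[0,0,0,0,0,0],[0,0,0,0,0,0]]])

```text
t: 10.32
tcp_pos: [0.5312, -0.2328, 0.1869]
tool_rot: [-0.229, 0.973, 0.001, -0.001]
force: [-0.3, 0.3, -2.9]
finger_gap: 0.211
```

```bash
cat > st.py <<'E'
from h import *
x=manip.sense();print({k:np.round(v,4) for k,v in x.items() if k in("t","q","tcp_pos","tool_rot","force","ft_torque","finger_gap")})
d=R.from_quat(x["tool_rot"]); print("tool y yaw",np.degrees(np.arctan2(*d.as_matrix()[:2,1][::-1])),"to hub, tool axes",d.inv().apply(np.array([.5317,-.2337,.139])-x["tcp_pos"]))
E
python3 - <<'E'
exec(open("st.py").read())
s=manip.snapshot("wrist"); cv2.imwrite("pics/held.png",s["img"][:,:,::-1])
t=manip.snapshot("side"); print(crop(t,"held_s.png",proj(t,[.53,-.23,.12]),50,6))
E
```

```text
{'t': np.float64(10.325), 'q': array([-6.0560e-01,  5.2230e-01,  1.5908e+00,  1.0000e-04,  1.0310e+00,
       -2.6386e+00]), 'tcp_pos': array([ 0.5312, -0.2328,  0.1869]), 'tool_rot': array([-2.290e-01,  9.734e-01,  9.000e-04, -8.000e-04]), 'force': array([-0.3324,  0.2641, -2.89  ]), 'ft_torque': array([ 0.0173,  0.0465, -0.0521]), 'finger_gap': np.float64(0.2114)}
tool y yaw 116.47992820908198 to hub, tool axes [-9.38462981e-05 -1.17967823e-03  4.79378231e-02]
(260, 177)
```

View pics/held.png

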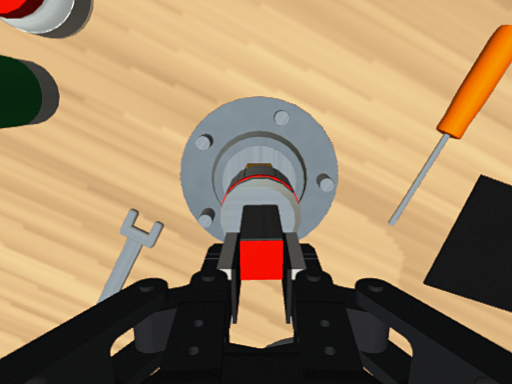

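View pics/held_s.png

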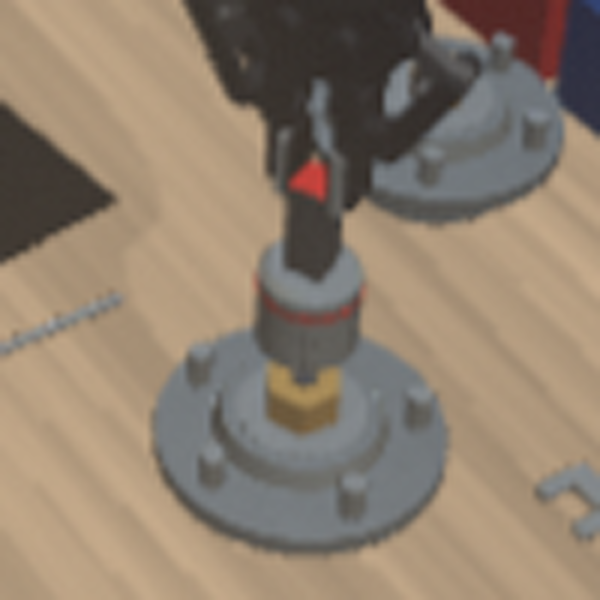

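The wrist view shows the red end squarely between the pads at (262,260). The side view shows the socket upright above the brass nut. I check the in-hand offset, then lower.

```bash
python3 - <<'E'
from h import *
x=manip.sense(); s=manip.snapshot("wrist"); 
e=ends(s,x["tcp_pos"][2]+.011)["large"]; e=min(e,key=lambda v:abs(v[0]-[262,260]).sum()); print(e)
d=R.from_quat(x["tool_rot"]); print(d.inv().apply(np.array([*e[1],x["tcp_pos"][2]])-x["tcp_pos"]))
E
```

```text
(array([261. , 259.8]), array([ 0.5315, -0.2323]), array([18. , 18.2]), 26.5)
[-2.00635786e-04  5.42253230e-04  4.18068452e-07]
```

Call:
play_rows(steps=[[[0,-0.0012,0.01,0,0,0],[0,0,0.008,0,0,0],[0,0,0,0,0,0],[0,0,0,0,0,0]]])

```text
t: 10.98
tcp_pos: [0.5324, -0.2345, 0.1699]
tool_rot: [-0.229, 0.973, 0.0, -0.0]
force: [-0.5, -0.5, -2.4]
finger_gap: 0.21
```

```bash
python3 st.py
```

```text
{'t': np.float64(10.975), 'q': array([-0.6069,  0.5465,  1.6028,  0.    ,  0.9925, -2.6407]), 'tcp_pos': array([ 0.5324, -0.2345,  0.1699]), 'tool_rot': array([-2.294e-01,  9.733e-01,  1.000e-04, -0.000e+00]), 'force': array([-0.5411, -0.5323, -2.3661]), 'ft_torque': array([ 0.0039, -0.038 ,  0.0272]), 'finger_gap': np.float64(0.2104)}
tool y yaw 116.52652614510536 to hub, tool axes [0.00027353 0.00107736 0.03086811]
```

Call:
play_rows(steps=[[[0,0,0,0,0,0]]])

```text
t: 11.1
tcp_pos: [0.5326, -0.2347, 0.1703]
tool_rot: [-0.229, 0.973, -0.0, 0.0]
force: [-0.2, -0.3, -2.9]
finger_gap: 0.215
```

Call:
play_rows(steps=[[[0,0,0,0,0,0]]])

```text
t: 11.22
tcp_pos: [0.5326, -0.2346, 0.1703]
tool_rot: [-0.229, 0.973, -0.0, 0.0]
force: [1.5, 0.6, -4.1]
finger_gap: 0.213
```

Call:
play_rows(steps=[[[0,0,0,0,0,0]]])

```text
t: 11.35
tcp_pos: [0.5325, -0.2346, 0.1702]
tool_rot: [-0.229, 0.973, -0.0, 0.0]
force: [-0.7, -0.1, -4.2]
finger_gap: 0.211
```

Call:
play_rows(steps=[[[0,0,0,0,0,0]]])

```text
t: 11.48
tcp_pos: [0.5324, -0.2346, 0.1701]
tool_rot: [-0.229, 0.973, -0.0, 0.0]
force: [0.0, -0.8, -2.6]
finger_gap: 0.213
```

Call:
play_rows(steps=[[[0,0,0,0,0,0]]])

```text
t: 11.6
tcp_pos: [0.5324, -0.2345, 0.1701]
tool_rot: [-0.229, 0.973, -0.0, 0.0]
force: [0.3, -0.3, -3.5]
finger_gap: 0.21
```

Call:
play_rows(steps=[[[0,0,0,0,0,0]]])

```text
t: 11.72
tcp_pos: [0.5324, -0.2345, 0.17]
tool_rot: [-0.229, 0.973, 0.0, 0.0]
force: [-0.5, -0.1, -3.9]
finger_gap: 0.214
```

Call:
play_rows(steps=[[[0.0003,0.001,0.003,0,0,0],[0,0,0.003,0,0,0],[0,0,0.002,0,0,0],[0,0,0,0,0,0],[0,0,0,0,0,0],[0,0,0,0,0,0],[0,0,0,0,0,0]]])

```text
t: 12.6
tcp_pos: [0.5317, -0.2338, 0.1621]
tool_rot: [-0.229, 0.973, -0.0, 0.0]
force: [0.3, -0.3, -2.9]
finger_gap: 0.211
```

Call:
play_rows(steps=[[[0,0,0.002,0,0,0],[0,0,0.002,0,0,0],[0,0,0.002,0,0,0],[0,0,0,0,0,0],[0,0,0,0,0,0]]])

```text
t: 13.22
tcp_pos: [0.5317, -0.2338, 0.156]
tool_rot: [-0.229, 0.973, -0.0, 0.0]
force: [0.2, -0.2, -3.6]
finger_gap: 0.214
```

Call:
play_rows(steps=[[[0,0,0.002,0,0,0],[0,0,0.002,0,0,0],[0,0,0.002,0,0,0],[0,0,0.002,0,0,0],[0,0,0.002,0,0,0],[0,0,0.002,0,0,0],[0,0,0.002,0,0,0],[0,0,0,0,0,0],[0,0,0,0,0,0]]])

```text
t: 14.35
tcp_pos: [0.5317, -0.2338, 0.142]
tool_rot: [-0.229, 0.973, -0.0, 0.0]
force: [-0.8, -0.1, -3.2]
finger_gap: 0.213
```

Call:
play_rows(steps=[[[0,0,0.002,0,0,0],[0,0,0.001,0,0,0],[0,0,0.001,0,0,0],[0,0,0,0,0,0],[0,0,0,0,0,0],[0,0,0,0,0,0]]])

```text
t: 15.1
tcp_pos: [0.5321, -0.2342, 0.1394]
tool_rot: [-0.229, 0.973, -0.001, 0.0]
force: [-2.5, -0.7, 5.9]
finger_gap: 0.212
```

```bash
python3 - <<'E'
exec(open("st.py").read())
s=manip.snapshot("wrist"); cv2.imwrite("pics/seat.png",s["img"][:,:,::-1])
t=manip.snapshot("side"); print(crop(t,"seat_s.png",proj(t,[.53,-.23,.1]),50,6))
E
```

```text
{'t': np.float64(15.1), 'q': array([-6.0660e-01,  5.8820e-01,  1.6292e+00, -2.0000e-04,  9.2260e-01,
       -2.6404e+00]), 'tcp_pos': array([ 0.5321, -0.2342,  0.1394]), 'tool_rot': array([-2.295e-01,  9.733e-01, -7.000e-04,  5.000e-04]), 'force': array([-2.4669, -0.6913,  5.8913]), 'ft_torque': array([0.1837, 0.3344, 0.0222]), 'finger_gap': np.float64(0.2118)}
tool y yaw 116.53259663316662 to hub, tool axes [0.00012954 0.00058908 0.00035601]
(259, 182)
```

View pics/seat.png

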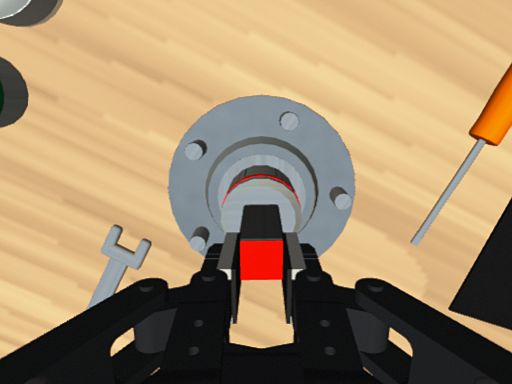

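View pics/seat_s.png

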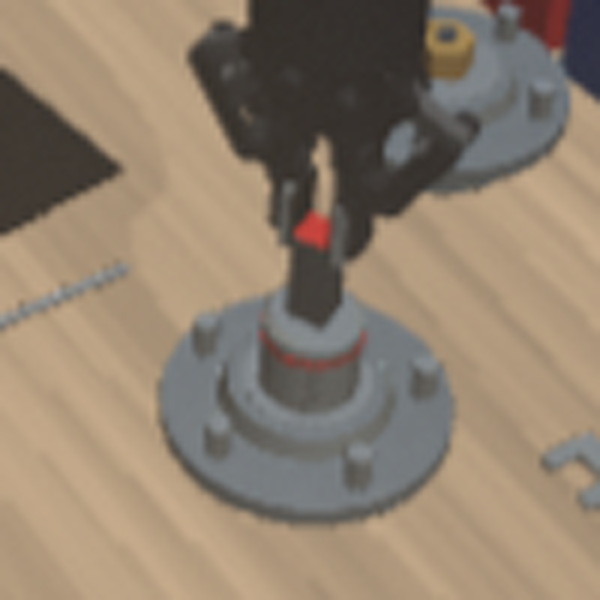

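The socket is seated: the TCP is at 0.1394 against an expected 0.139, with about 9 N of contact. The wrist view has the red end unmoved in the pads at (262,260), and the side view shows no brass below the rim. One last check of the other two sockets and the stability of the hold.

Call:
play_rows(steps=[[[0,0,0.0005,0,0,0],[0,0,0,0,0,0],[0,0,0,0,0,0],[0,0,0,0,0,0]]])

```text
t: 15.7
tcp_pos: [0.5321, -0.2343, 0.1393]
tool_rot: [-0.229, 0.973, -0.001, 0.001]
force: [-1.0, -0.2, 7.5]
finger_gap: 0.208
```

```bash
python3 - <<'E'
exec(open("st.py").read())
t=manip.snapshot("top"); cv2.imwrite("pics/end_t.png",t["img"][100:280,80:420,::-1].repeat(2,0).repeat(2,1))
E
```

```text
{'t': np.float64(15.7), 'q': array([-6.0670e-01,  5.8820e-01,  1.6292e+00, -3.0000e-04,  9.2210e-01,
       -2.6404e+00]), 'tcp_pos': array([ 0.5321, -0.2343,  0.1393]), 'tool_rot': array([-2.295e-01,  9.733e-01, -9.000e-04,  6.000e-04]), 'force': array([-1.0223, -0.2499,  7.4979]), 'ft_torque': array([ 0.2927,  0.3841, -0.0078]), 'finger_gap': np.float64(0.2084)}
tool y yaw 116.53372664113975 to hub, tool axes [0.00013427 0.00072521 0.00030824]
```

View pics/end_t.png

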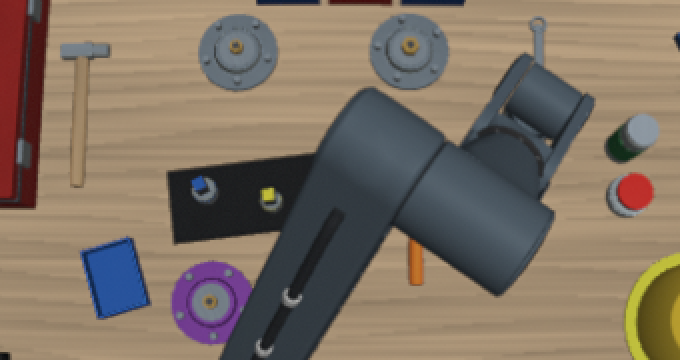

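The blue (203,187) and yellow (269,197) sockets stand untouched on the mat, and the bystanders that show are where they were.

```bash
python3 -c "
from station import manip
print(manip.sign_off())"
```

```text
the job is handed in; nothing more can be done
None
```

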